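Hold the drop box's slot open with its key

ROBOT

A 6-joint arm with a two-finger parallel gripper is mounted at the origin on the work surface; the furniture and walls round the work are solid. World frame = base frame: x ahead of the robot, y to its left, z up, the work surface at z = 0. Lengths are in mm, angles in rad, forces in N, time in s.
With the tool pointing down it reaches from about 275 to 750 mm from the base axis. Payload 10.2 kg.
Tool frame: the origin (TCP) lies midway between the tips of the shut fingers; the grasp point (between the pads) lies 19 mm behind it (ctrl.pinch_z is the distance from the TCP to the grasp point, in mm); x points along the fingers, z is the direction in which the jaws open and shut, and the axes are right-handed (so a half turn about x gives the same grasp; the last joint's range is limited). The gripper opens to 85 mm and grips with 20 to 120 N. Pads are 22 mm wide; open, the fingers measure 114 mm over their backs; the gripper's body (76 mm by 85 mm) begins 54 mm behind the grasp point. The pads swing forward as they close: fully open they stand 13 mm farther back than shut.
Start: joints at [0.933, 0.313, 1.498, -0, 1.331, -0.223], TCP at [211.592, 480.479, 231.294] pointing down, gripper open.
Joint ranges: [-2.94, 2.94], [-0.97, 2.17], [0.19, 2.56], [-1.23, 4.37], [0.02, 3.11], [-2.88, 2.88]. Speed limits (rad/s): [2.39, 2.39, 3.01, 3.14, 3.14, 3.14].

INTERFACE

Orientations are given as a unit quaternion [w, x, y, z].
In Python, from rig import ctrl, capture, workorder, nets gives the robot as it stands. The module is installed in compiled form; this text tells all that it offers.
- The arm moves only by the tool send_rows, never from a script. Its argument "rows" is text: rows parted by semicolons, each of 5 numbers parted by spaces: the opening, from 0 (shut) to 1 (fully open), then the shift along the tool's x, y, z in cm, then the turn about the tool's x in units of 5 degrees (1.0 is 5 degrees). In form: grip x y z yaw; .... A call has 1 to 12 rows; each row is the pose to reach, as a shift and turn from the pose commanded when the call began, along the tool's axes at that moment; what a row does not reach only later rows make up. A row lasts 1/10 s, in which the tool goes at most 50 mm and 8.59 degrees, less where a joint would pass 70% of its speed; a pose out of reach is approached as far as the arm can. A call with a gripper value outside its range is refused whole. The fingers move at their own pace and stop on an object; "grip_force" is the grip in N (left out, the last holds). Time passes only in rows, so rows that repeat a pose let the fingers close. It gives the time, the measured TCP pose, the force and the opening at its end, in the units of the state.
- ctrl.sense(): the state, without advancing time (a new reading comes with each control period).
- capture(name): name is "side" or "top" or "wrist"; returns a dict with "pixels" (384x512x3 uint8, red, green, blue), "intrinsics" (3x3 intrinsics, pixels), "view" (4x4, takes a point from world to camera coordinates); the wrist camera has in their place "mount" (4x4, takes a point from camera to tool coordinates, whose origin is the TCP and whose axes are the tool frame's). Camera axes: x right, y down, z forward; pixel columns grow to the right and rows downward; lengths in mm; the calibration is good to about 2 mm. A picture is of the moment at which its call begins: read the wrist's pose just before it. There is no depth.
- workorder.finish_job(): hands the job in, once; it reports no verdict.
Trained networks look in a picture, given as the dict that the camera call returned (one of the last four; its "shot" number tells which), for a name from the list of things; names that differ only in an ending like _2 or _b are one class to them, and where a whole thing is asked for, a point or a joint stands for the part that bears it (a point fixed in the world has none). Each returns a list of dicts, best first, with "confidence" (0 to 1); they miss things now and then, are a little off and sometimes report something else, mostly with a low value. They report only what shows in the picture. A call takes as long as a camera call.
- nets.boxes_of(picture, target): "location" ([x, y, z] in mm, in world coordinates, good to about 4 mm: the middle of the surface that is visible of it).
- nets.spot_point(picture, target): "location" ([x, y, z] in mm, in world coordinates, good to about 4 mm: a listed point, or the origin of a listed thing).
The state is a dict: "time_s": time; "joints": joint angles; "dq": joint speeds; "tau": joint torques, N m; "eef_pos": TCP position; "ee_rot": TCP orientation; "force": force on the tool from outside, world axes, zero at the start; "wrist_torque": the same for the moment, N m; "grip_width": opening from 0.0 (shut) to 1.0 (fully open).
Only numpy, scipy, OpenCV 4.12 (cv2) and the standard library are available. Lean on these libraries where they do the work, as an engineer would, in place of code of your own. Each camera call takes 0.05 s, during which the arm holds its last target.

TASK

Take the key with the round head out of the wooden key block, push it all the way into the brass lock on top of the grey drop box - the discs inside are sticky and out of line, so twist it to and fro under light pressure to work it in, and do not force it in - then turn it clockwise a quarter turn so that the sprung shutter uncovers the posting slot. The shutter springs shut if the key is let go: finish while still gripping the key and holding it turned, so that I can post the envelopes. Leave the other two keys, the stapler and the label roll where they are.

Things in the scene. Friction and masses are not known exactly. Their poses are not given: they have to be found in the camera images.
- round_key: The drop box's key: black plastic head (plain round disc), steel blade. Stands blade down in one of the key block's three places. Origin: on its axis, underside of the round steel collar (23 mm across, 4 mm thick) that seats on the lock. z up through the head, x across the thickness, y along the width. Blade z = 0 to -29 mm, 4 mm thick, 14 mm wide, square-ended. 25 to 50 g. Fits either way round.
- key_head (a point): Centre of the round key's head, 26 mm above the key's origin: a disc 32 mm across (z = 10 to 42 mm above the origin) and 10 mm thick, its two flat faces at x = -5 and +5 mm. Axes as the key's.
- square_key: Another key, the same size but with a square head (29 mm wide, 31 mm high, 10 mm thick) and a 18 mm wide blade that does not fit this lock. Same axes and origin. To be left where it stands.
- clover_key: Another key with a three-lobed clover head (36 mm wide, 31 mm high, 10 mm thick) and a 18 mm wide blade that does not fit this lock. Same axes and origin. To be left where it stands.
- key_block: Fixed oak block, 50 mm deep (x) and 170 mm long (y), on a 66 x 186 x 6 mm foot; top 42 mm above the table, origin under its centre. Three slots at y = -54, 0 and +54 mm each hold one key, its collar resting on the top, its thickness along the block's x. Which key stands where varies.
- dropbox: Grey steel drop box, 130 mm deep (x), 200 mm wide (y), 110 mm high, origin under its centre; its front with the emptying door faces -x. On top: a black-framed posting slot (14 x 105 mm, long along y, frame 3 mm high), and at the box's -y end, the right end, the brass lock, its axis at x = +12, y = -60 mm. Fixed.
- keyway (a point): Centre of the keyway on the brass lock plug's face (30 mm across), 112 mm above the table; a fully home key (29 mm deep) has its origin there. Turns with the plug: z up, y along the keyway's width, x across it; the key's y must lie along this y (either way). Keyway 15.6 x 5.6 mm, flared by 1.7 mm a side over its top 3 mm. Starts within 0.15 rad of the box's y; the plug turns easily with the key.
- discs (a point): Point on the lock axis 9.5 mm below its face, box axes. Here the blade meets disc one, stuck turned 0.45 to 0.65 rad anticlockwise (from above) from the box's y; 15 mm down is disc two, 0.45 to 0.65 rad clockwise; 20.5 mm down the cam, in line. Blunt slots, 16 x 6 mm (cam 15.6 x 5.6): the blade drops in only within about 0.1 rad. Discs hold by friction (0.02 N m) and turn with a blade in them.
- cam (a joint): The cam at the bottom of the lock, driven only by a key that is nearly all the way in: 0 at rest, grows clockwise seen from above, stop at 1.5 rad. Its return spring pulls with 0.06 N m at 0 and 0.15 N m at 1.5 rad. The key has about 0.11 rad of play in it, so the cam lags the key by that much.
- shutter (a joint): The shutter under the posting slot, linked to the cam: 0 m shut, 0.017 m fully open at the cam's stop (11.5 mm per rad).
- stapler: Desk stapler, 36 x 150 x 52 mm, lying loose on the table; to be left alone.
- label_roll: Roll of labels, 68 mm across, 40 mm high, loose; to be left alone.

How it is judged (in metres and radians):
On the way, in this order (a step that is already met when the one before it is completed fails the run):
1. the round-headed key is lifted out of the key block (height (world z) of round_key above 0.075 m and contact force between the fingers and round_key above 2 N), for 0.1 s.
2. the key is fully home in the lock, the shutter still shut (horizontal distance between round_key and keyway below 0.004 m and z of round_key in the frame of keyway below 0.004 m and angle between the z axis of round_key and the z axis of keyway, either way round below 0.12 rad and value of joint cam below 0.8 rad), for 0.1 s.
At the end, for the whole second after the job is handed in: The round-headed key is home in the lock (collar within 5 mm of the plug's face, within 4 mm of its axis, upright within 7 degrees), the cam is held turned clockwise by more than 1.25 rad with the shutter more than 13.5 mm open, and the fingers still grip the key (horizontal distance between round_key and keyway below 0.004 m and z of round_key in the frame of keyway below 0.005 m and angle between the z axis of round_key and the z axis of keyway, either way round below 0.12 rad and value of joint cam above 1.25 rad and value of joint shutter above 0.0135 m and contact force between the fingers and round_key above 2 N); the arm keeps its last pose, push and grip.
It fails at once if the key is forced: pressed against the drop box with more than 45 N while it is not yet home (contact force between round_key and dropbox above 45 N and z of round_key in the frame of keyway above 0.004 m).
It fails at once if another key is pulled from its place (distance of any of square_key, clover_key from where it was at the start of the episode above 0.015 m).
It fails at once if the stapler or the label roll is knocked about (distance of any of stapler, label_roll from where it was at the start of the episode above 0.03 m).
It also fails if it takes over 61 s, if anything falls off the work surface, if the arm or the gripper's body presses on something with over 40 N, if the wrist force passes 120 N, or if a joint passes its speed limit or range.

## Working session

There is one attempt and no reset: what is moved stays moved. The work goes in short steps, Python scripts to look and compute and a tool call to move; the robot and the scene stay as the last step left them, time stands still between calls to the robot, and variables do not carry over. Pictures are saved under pics/ and viewed, and the job is handed in when it is done.

Besides the shell and the picture viewer there is one more tool, called after "Request:" as name(argument=value, ...) on one line, values as JSON. send_rows: Moves the arm, as the interface text tells. Its arguments: {"type":"object","properties":{"rows":{"type":"string"},"grip_force":{"type":"number"}},"required":["rows"]}

```bash
mkdir -p pics; cat > h.py <<'E'
from rig import ctrl, capture, workorder, nets
import numpy as np, cv2
from scipy.spatial.transform import Rotation as R
def save(p,n): cv2.imwrite(f'pics/{n}.png',cv2.cvtColor(p['pixels'],cv2.COLOR_RGB2BGR))
def rot(q): return R.from_quat([q[1],q[2],q[3],q[0]])
def view(p,s=None):
    if 'view' in p: return np.array(p['view'])
    T=np.eye(4);T[:3,:3]=rot(s['ee_rot']).as_matrix();T[:3,3]=s['eef_pos']
    return np.linalg.inv(T@np.array(p['mount']))
def proj(p,X,V):
    c=V@np.array([*X,1.]);u=np.array(p['intrinsics'])@c[:3];return u[:2]/u[2]
def ray_z(p,uv,z,V):
    d=np.linalg.inv(np.array(p['intrinsics']))@[uv[0],uv[1],1.]
    W=np.linalg.inv(V);d=W[:3,:3]@d;o=W[:3,3];return o+d*(z-o[2])/d[2]
E
python3 - <<'E'
from h import *
np.set_printoptions(precision=3,suppress=True)
s=ctrl.sense();print(s, ctrl.pinch_z); print(rot(s['ee_rot']).as_matrix())
for n in ['side','top','wrist']:
    p=capture(n);save(p,n+'0')
    print(n,[ (k,np.array(p[k]).round(2).tolist()) for k in p if k!='pixels'])
    for t in ['round_key','key_head','square_key','clover_key','key_block','dropbox','keyway','stapler','label_roll']:
        print(t,[(np.round(d['location'],1).tolist(),round(d['confidence'],2)) for d in nets.spot_point(p,t)[:2]])
E
```

```text
{'time_s': 0.0, 'joints': array([ 0.933,  0.313,  1.498,  0.   ,  1.331, -0.223]), 'dq': array([ 0.002,  0.   , -0.001,  0.   , -0.   , -0.   ]), 'tau': array([ -0.001, -41.227, -25.973,  -0.   ,   0.004,   0.   ]), 'eef_pos': array([211.412, 480.276, 230.739]), 'ee_rot': array([ 0.592, -0.386,  0.593,  0.386]), 'force': array([-0.4  ,  0.696,  0.449]), 'wrist_torque': array([ 0.03 , -0.01 , -0.005]), 'grip_width': 1.000089688030453} 18.700000000000003
[[-0.001 -0.915  0.403]
 [-0.001  0.403  0.915]
 [-1.     0.    -0.001]]
side [('intrinsics', [[347.77, 0.0, 259.72], [0.0, 347.77, 188.27], [0.0, 0.0, 1.0]]), ('view', [[0.88, -0.47, -0.01, -296.63], [-0.29, -0.52, -0.8, 184.69], [0.38, 0.71, -0.6, 762.42], [0.0, 0.0, 0.0, 1.0]]), ('shot', 1)]
round_key [([426.4, 327.8, 41.9], 0.65)]
key_head [([426.5, 330.6, 69.0], 0.64)]
square_key [([441.4, 224.7, 45.2], 0.63)]
clover_key [([433.6, 275.5, 42.7], 0.55)]
key_block [([431.2, 278.8, 2.9], 0.64), ([426.6, 327.4, 38.6], 0.57)]
dropbox [([394.5, -242.8, 0.5], 0.76)]
keyway [([411.3, -299.1, 114.5], 0.67)]
stapler [([384.4, 46.1, -2.6], 0.
[... 375 characters left out ...]
], 0.36)]
clover_key [([412.7, -301.3, 113.3], 0.72), ([435.1, 279.6, 40.0], 0.43)]
key_block [([433.3, 276.0, -0.6], 0.91)]
dropbox []
keyway [([414.3, -298.1, 112.9], 0.62), ([435.2, 279.8, 39.2], 0.38)]
stapler [([383.4, 46.8, -2.4], 0.93), ([279.5, 242.0, -1.4], 0.4)]
label_roll [([280.8, 246.7, -1.4], 0.9)]
wrist [('intrinsics', [[335.92, 0.0, 257.41], [0.0, 335.92, 194.03], [0.0, 0.0, 1.0]]), ('mount', [[0.0, -0.27, 0.96, -141.83], [-0.0, -0.96, -0.27, 69.27], [1.0, 0.0, -0.0, -0.44], [0.0, 0.0, 0.0, 1.0]]), ('shot', 3)]
round_key []
key_head []
square_key []
clover_key []
key_block [([430.0, 277.5, -0.7], 0.92)]
dropbox []
keyway []
stapler []
label_roll [([281.5, 247.2, -0.3], 0.67)]
```

View pics/side0.png

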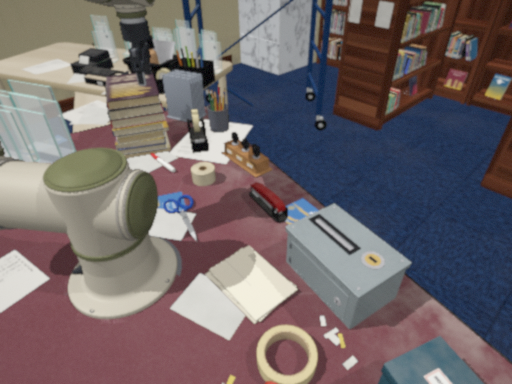

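View pics/top0.png

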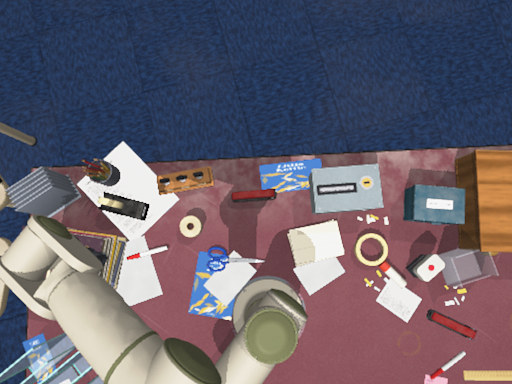

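View pics/wrist0.png

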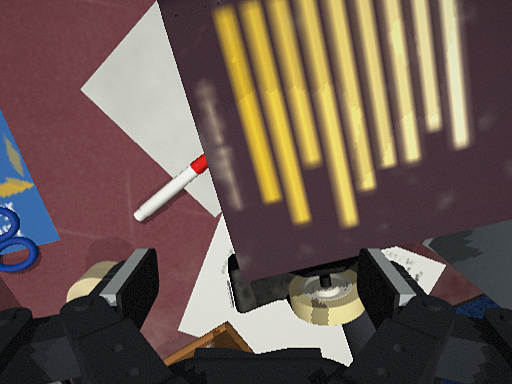

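```bash
cat >> h.py <<'E'
np.set_printoptions(precision=3,suppress=True)
def plan(tgt,zang_deg,s=None):
    """shift (cm) in tool axes, yaw units to reach TCP tgt (world mm) with jaw axis at zang (deg)"""
    s=s or ctrl.sense();M=rot(s['ee_rot']).as_matrix()
    sh=M.T@(np.array(tgt)-s['eef_pos'])/10
    z=np.degrees(np.arctan2(M[1,2],M[0,2]));d=(z-zang_deg+180)%360-180
    print('t',round(s['time_s'],2),'tcp',s['eef_pos'],'zang',round(z,2),'tilt',M[:,0],'| shift',sh.round(3),'yaw',round(d/5,3),'rows>=',max(np.linalg.norm(sh)/5,abs(d)/8.59))
E
python3 - <<'E'
from h import *
plan([427,330,215],8)
E
```

```text
t 1.5 tcp [211.577 480.477 231.278] zang 66.24 tilt [-0. -0. -1.] | shift [  1.627 -25.78   -5.091] yaw 11.647 rows>= 6.779647802182097
```

Request:
send_rows(rows="1 -1 -4 -0.8 0; 1 -1 -8.5 -1.7 1.7; 1 -1 -13 -2.6 3.4; 1 -0.5 -17 -3.4 5.1; 1 0.5 -21 -4.2 6.8; 1 1 -25.8 -5.1 8.5; 1 1.6 -25.8 -5.1 10.2; 1 1.6 -25.8 -5.1 11.6; 1 1.6 -25.8 -5.1 11.6; 1 1.6 -25.8 -5.1 11.6")

```text
time_s: 2.5
eef_pos: [427.1, 330.0, 215.4]
ee_rot: [0.705, -0.052, 0.705, 0.052]
force: [0.0, 0.1, -0.8]
grip_width: 0.999
```

```bash
python3 - <<'E'
from h import *
s=ctrl.sense();print(s['eef_pos'],s['force'],s['joints'])
p=capture('wrist');save(p,'w1');V=view(p,s)
for t in ['round_key','key_head','square_key','clover_key','key_block']:
    print(t,[(np.round(d['location'],1).tolist(),round(d['confidence'],2)) for d in nets.spot_point(p,t)[:2]])
plan([427,330,215],8)
np.savez('w1.npz',px=p['pixels'],K=p['intrinsics'],V=V)
E
```

```text
[427.106 329.962 215.418] [ 0.037  0.128 -0.828] [ 0.441  0.357  1.478 -0.     1.306  0.293]
round_key [([423.3, 325.6, 40.8], 0.83)]
key_head [([423.2, 326.0, 70.5], 0.56)]
square_key [([447.5, 225.1, 44.5], 0.98)]
clover_key [([434.2, 276.5, 35.9], 0.87)]
key_block [([430.2, 279.6, -1.9], 0.75), ([384.1, 47.8, -2.2], 0.26)]
t 2.8 tcp [427.05  329.974 215.379] zang 8.3 tilt [ 0.  0. -1.] | shift [ 0.038  0.003 -0.005] yaw 0.06 rows>= 0.03498831779635991
```

View pics/w1.png

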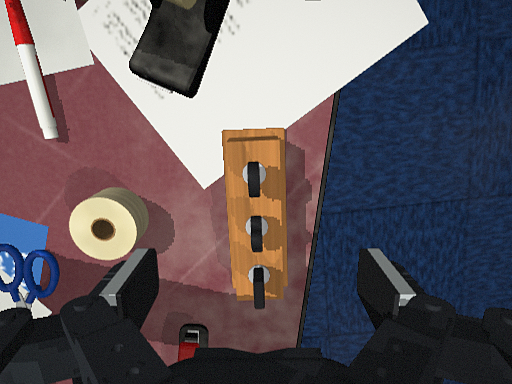

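```bash
python3 - <<'E'
from h import *
a=cv2.imread('pics/side0.png')[125:185,210:280];b=cv2.imread('pics/w1.png')[120:320,200:310]
cv2.imwrite('pics/crop1.png',np.hstack([cv2.resize(a,(630,540),interpolation=cv2.INTER_CUBIC)]))
cv2.imwrite('pics/crop2.png',cv2.resize(b,None,fx=2.9,fy=2.9,interpolation=cv2.INTER_CUBIC))
E
```

```text
(no output)
```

View pics/crop1.png

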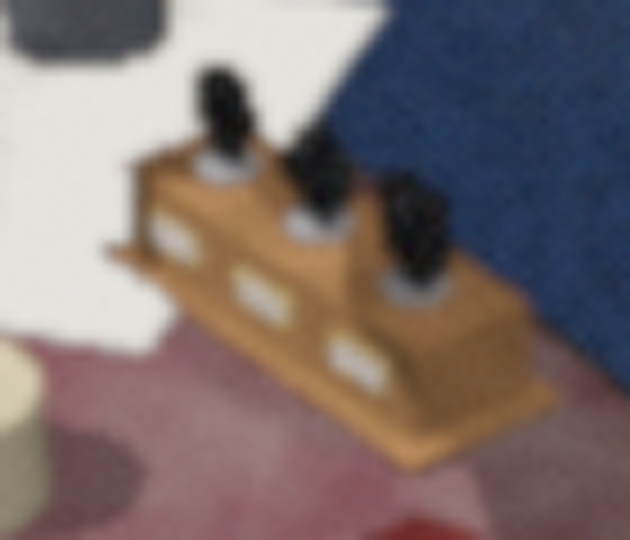

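View pics/crop2.png

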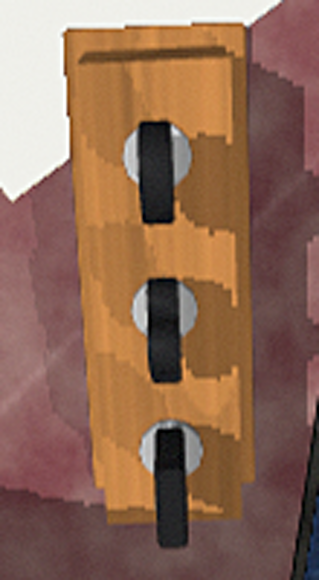

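```bash
python3 - <<'E'
from h import *
d=np.load('w1.npz');p={'intrinsics':d['K']};V=d['V']
P=[]
for c in [(157.5,157),(164.5,311),(172,450)]:
    P.append(ray_z(p,(200+c[0]/2.9,120+c[1]/2.9),46,V)); print(P[-1])
P=np.array(P);v=P[0]-P[2];print(np.linalg.norm(v),np.degrees(np.arctan2(-v[0],v[1])))
# foot corners z=6 : left-bottom, right-bottom(107,523),(240,518); top-left (65,28) top right(250,22)
for c in [(65,30),(250,24)]:print(ray_z(p,(200+c[0]/2.9,120+c[1]/2.9),6,V))
for c in [(107,523),(240,518)]:print(ray_z(p,(200+c[0]/2.9,120+c[1]/2.9),42,V))
# head: black top between z=84
for c in [(139,122),(174,122),(140,222),(176,222)]:print('head',ray_z(p,(200+c[0]/2.9,120+c[1]/2.9),84,V))
E
```

```text
[423.988 329.258  46.   ]
[434.116 276.321  46.   ]
[444.519 224.196  46.   ]
107.04908648895294 11.057266877350205
[385.684 361.286   6.   ]
[450.424 373.012   6.   ]
[425.555 188.588  42.   ]
[473.873 197.907  42.   ]
head [416.466 346.967  84.   ]
head [426.298 348.425  84.   ]
head [420.868 317.698  84.   ]
head [431.278 319.243  84.   ]
```

```bash
python3 - <<'E'
from h import *
plan([424,329.3,50.5],10.9)
E
```

```text
t 2.8 tcp [427.05  329.974 215.379] zang 8.3 tilt [ 0.  0. -1.] | shift [16.488 -0.023 -0.314] yaw -0.52 rows>= 3.2981656789405442
```

Request:
send_rows(rows="1 3 0 -0.3 -0.5; 1 6.5 0 -0.3 -0.5; 1 10 0 -0.3 -0.5; 1 12 0 -0.3 -0.5; 1 14 0 -0.3 -0.5; 1 15.5 0 -0.3 -0.5; 1 16.5 0 -0.3 -0.5; 1 16.5 0 -0.3 -0.5; 1 16.5 0 -0.3 -0.5")

```text
time_s: 3.7
eef_pos: [424.5, 329.6, 50.9]
ee_rot: [0.704, -0.066, 0.704, 0.066]
force: [0.4, 0.5, 0.2]
grip_width: 1.001
```

```bash
python3 - <<'E'
from h import *
s=ctrl.sense();print(s['eef_pos'],s['force'],s['joints'])
p=capture('wrist');save(p,'w2');V=view(p,s)
plan([424,329.3,50.5],10.9)
np.savez('w2.npz',px=p['pixels'],K=p['intrinsics'],V=V)
E
```

```text
[424.499 329.588  50.864] [0.436 0.476 0.236] [0.442 0.55  1.663 0.    0.928 0.254]
t 3.75 tcp [424.627 329.642  51.102] zang 10.74 tilt [ 0.001  0.001 -1.   ] | shift [ 0.06  -0.022 -0.068] yaw -0.031 rows>= 0.018678786281023832
```

View pics/w2.png

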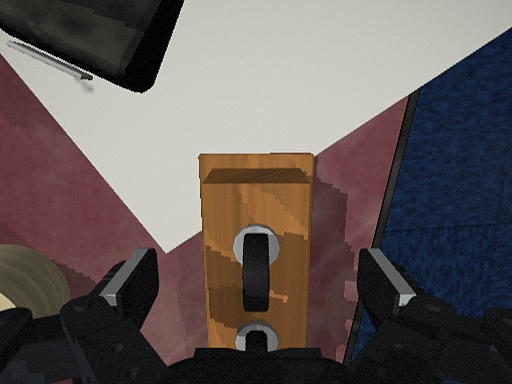

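```bash
python3 - <<'E'
from h import *
d=np.load('w2.npz');p={'intrinsics':d['K']};V=d['V']
b=cv2.imread('pics/w2.png')[215:320,220:300]
cv2.imwrite('pics/crop3.png',cv2.resize(b,None,fx=5,fy=5,interpolation=cv2.INTER_CUBIC))
for uv in [(256.3,247),(256.3,339)]: print(ray_z(p,uv,46,V))
E
```

```text
[423.645 330.391  46.   ]
[433.271 279.405  46.   ]
```

View pics/crop3.png

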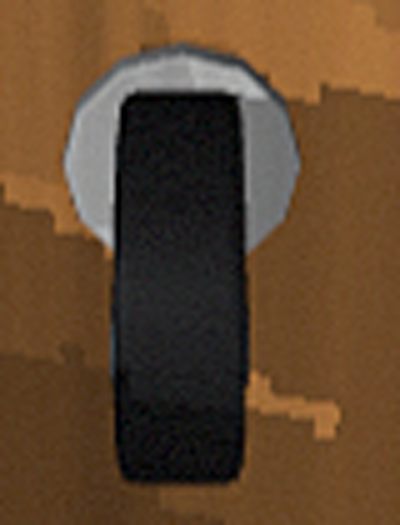

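Request:
send_rows(rows="0 0 0 0 0; 0 0 0 0 0; 0 0 0 0 0; 0 0 0 0 0; 0 0 0 0 0; 0 0 0 0 0; 0 0 0 0 0; 0 0 0 0 0; 0 0 0 0 0; 0 0 0 0 0", grip_force=70)

```text
time_s: 4.75
eef_pos: [424.3, 329.5, 50.5]
ee_rot: [0.704, -0.066, 0.704, 0.066]
force: [0.2, -0.0, 3.0]
grip_width: 0.107
```

Request:
send_rows(rows="0 -1 0 0 0; 0 -2.5 0 0 0; 0 -4 0 0 0; 0 -6 0 0 0; 0 -9 0 0 0; 0 -13 0 0 0; 0 -17 0 0 0; 0 -18 0 0 0; 0 -18 0 0 0; 0 -18 0 0 0")

```text
time_s: 5.75
eef_pos: [423.6, 329.1, 229.0]
ee_rot: [0.703, -0.066, 0.705, 0.066]
force: [0.4, -0.2, -0.6]
grip_width: 0.107
```

```bash
python3 - <<'E'
from h import *
s=ctrl.sense();print(s['eef_pos'],s['force'],s['wrist_torque'],s['grip_width'])
p=capture('wrist');save(p,'w3');V=view(p,s)
b=cv2.imread('pics/w3.png')[200:384,140:380]
cv2.imwrite('pics/crop4.png',cv2.resize(b,None,fx=3.2,fy=3.2,interpolation=cv2.INTER_CUBIC))
for t in ['round_key','key_head']:
    print(t,[(np.round(d['location'],1).tolist(),round(d['confidence'],2)) for d in nets.spot_point(p,t)[:2]])
q=capture('side');save(q,'s3')
for t in ['round_key','key_head','keyway','dropbox','discs','cam']:
    print(t,[(np.round(d['location'],1).tolist(),round(d['confidence'],2)) for d in nets.spot_point(q,t)[:2]])
plan([398,-120,230],0)
E
```

```text
[423.619 329.124 228.997] [ 0.417 -0.173 -0.576] [0.022 0.031 0.037] 0.10656654319406537
round_key [([422.4, 325.9, 221.1], 0.76)]
key_head [([423.7, 326.7, 249.3], 0.72)]
round_key [([426.8, 324.4, 222.6], 0.49)]
key_head [([439.8, 224.8, 44.7], 0.72), ([427.2, 327.0, 248.2], 0.62)]
keyway [([411.4, -296.9, 112.0], 0.55), ([444.6, 224.2, 41.8], 0.2)]
dropbox [([434.9, 277.5, 40.3], 0.64), ([429.0, 277.6, 0.3], 0.5)]
discs [([408.3, -299.6, 103.0], 0.71), ([431.4, 276.8, -1.5], 0.27)]Traceback (most recent call last):
  File "<stdin>", line 10, in <module>
ValueError: it knows: clover_key, discs, dropbox, key_block, key_head, keyway, label_roll, round_key, square_key, stapler
```

View pics/crop4.png

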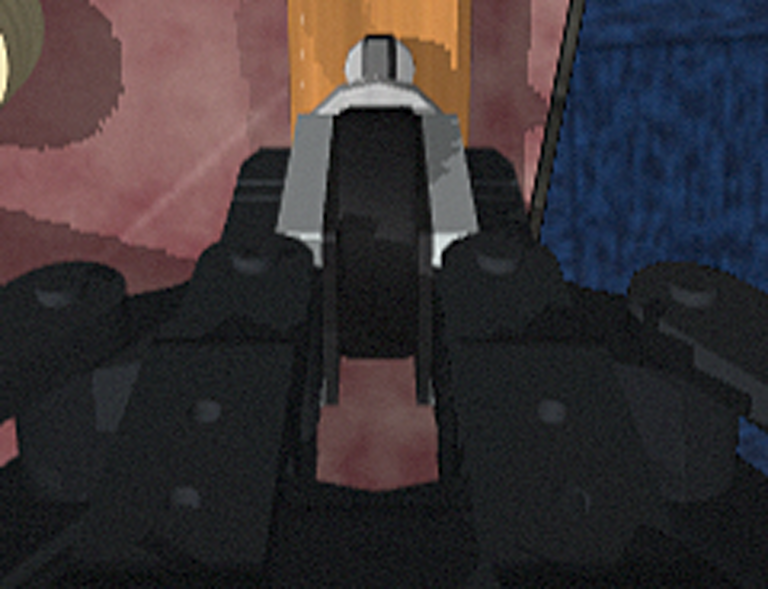

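View pics/s3.png

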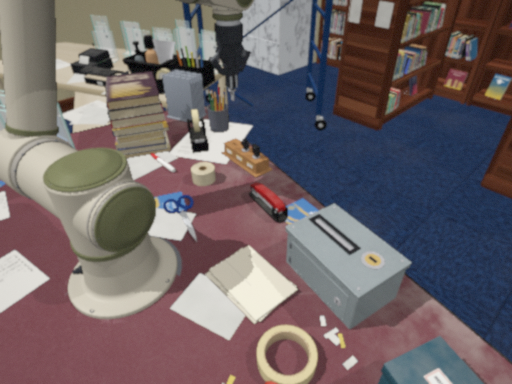

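```bash
cat >> h.py <<'E'
def projt(p,X,mount=None):
    c=np.linalg.inv(np.array(p['mount']))@np.array([*X,1.]);u=np.array(p['intrinsics'])@c[:3];return u[:2]/u[2]
E
python3 - <<'E'
from h import *
s=ctrl.sense();p=capture('wrist')
V=view(p,s)
f=lambda uv:((np.array(uv)-[140,200])*3.2).round(0)
print('clover',f(proj(p,[434,276.3,46],V)),'slot',f(proj(p,[424,329.5,42],V)))
for dy in (0,1,2):
  print(dy,'coll top edge +y',f(projt(p,[4.5,11.5+dy,0])),f(projt(p,[8.5,11.5+dy,0])),'+z',f(projt(p,[4.5,dy,11.5])),f(projt(p,[4.5,dy,-11.5])))
  print('tip corners',[f(projt(p,[37.5,dy+a,b])) for a in(-7,7) for b in (-2,2)])
  print('head top',[f(projt(p,[-14.5+4,dy+a,b])) for a in(0,16) for b in (-5,5)])
plan([398,-120,230],0)
E
```

```text
clover [376.  70.] slot [377. -97.]
0 coll top edge +y [377.  85.] [377.  75.] +z [454. 157.] [299. 157.]
tip corners [array([366., 114.]), array([388., 114.]), array([365.,  40.]), array([388.,  40.])]
head top [array([340., 205.]), array([414., 205.]), array([339.,  95.]), array([415.,  95.])]
1 coll top edge +y [377.  78.] [377.  69.] +z [454. 151.] [299. 151.]
tip corners [array([366., 108.]), array([388., 108.]), array([365.,  35.]), array([388.,  35.])]
head top [array([340., 199.]), array([414., 199.]), array([339.,  88.]), array([415.,  88.])]
2 coll top edge +y [377.  72.] [377.  62.] +z [455. 145.] [299. 145.]
tip corners [array([366., 103.]), array([388., 103.]), array([365.,  29.]), array([388.,  29.])]
head top [array([340., 192.]), array([414., 192.]), array([339.,  81.]), array([415.,  81.])]
t 6.25 tcp [424.157 329.389 230.121] zang 10.73 tilt [-0. -0. -1.] | shift [  0.018 -43.665 -10.94 ] yaw 2.147 rows>= 9.00298934774873
```

```bash
python3 - <<'E'
from h import *
plan([412,-340,215],5)
E
```

```text
t 6.25 tcp [424.157 329.389 230.121] zang 10.73 tilt [-0. -0. -1.] | shift [  1.52  -65.541 -13.662] yaw 1.147 rows>= 13.393399058772777
```

Request:
send_rows(rows="0 0 -3 -0.6 0; 0 0 -8 -1.6 0; 0 0 -13 -2.6 0; 0 0 -18 -3.6 0; 0 0 -23 -4.7 0; 0 0 -28 -5.8 0; 0 0 -33 -6.8 0.3; 0 0 -38 -7.9 0.6; 0 0 -43 -9 0.9; 0 0 -48 -10 1.1; 0 0 -53 -11 1.1; 0 0 -57 -12 1.1")

```text
time_s: 7.45
eef_pos: [412.1, -253.2, 230.4]
ee_rot: [0.707, -0.032, 0.706, 0.032]
force: [1.5, -0.6, 0.3]
grip_width: 0.107
```

```bash
python3 - <<'E'
from h import *
plan([412,-340,215],5)
E
```

```text
t 7.45 tcp [ 412.117 -253.182  230.444] zang 5.22 tilt [ 0. -0. -1.] | shift [ 1.547 -8.644 -0.802] yaw 0.043 rows>= 1.7636295222544003
```

Request:
send_rows(rows="0 0.5 -3 -0.3 0; 0 1 -6 -0.6 0; 0 1.5 -8.6 -0.8 0; 0 1.5 -8.6 -0.8 0; 0 1.5 -8.6 -0.8 0")

```text
time_s: 7.95
eef_pos: [412.3, -337.3, 215.0]
ee_rot: [0.706, -0.032, 0.706, 0.032]
force: [-0.0, 0.2, 0.5]
grip_width: 0.107
```

```bash
python3 - <<'E'
from h import *
s=ctrl.sense();print(s['eef_pos'],s['force'],s['joints'])
p=capture('wrist');save(p,'w4');V=view(p,s)
np.savez('w4.npz',px=p['pixels'],K=p['intrinsics'],V=V)
for t in ['dropbox','keyway','discs','round_key']:
    print(t,[(np.round(d['location'],1).tolist(),round(d['confidence'],2)) for d in nets.spot_point(p,t)[:2]])
E
```

```text
[ 412.291 -337.288  215.049] [-0.034  0.235  0.543] [-0.906  0.343  1.5    0.     1.3   -0.997]
dropbox []
keyway [([415.2, -299.0, 112.0], 0.79)]
discs [([413.8, -298.4, 104.9], 0.76)]
round_key [([414.2, -339.7, 206.7], 0.75)]
```

View pics/w4.png

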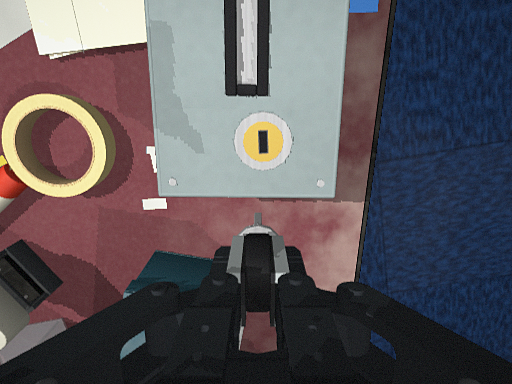

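```bash
python3 - <<'E'
from h import *
b=cv2.imread('pics/w4.png')[80:210,140:350]
cv2.imwrite('pics/crop5.png',cv2.resize(b,None,fx=3.8,fy=3.8,interpolation=cv2.INTER_CUBIC))
g=cv2.imread('pics/w4.png'); b=g[105:180,225:300]
cv2.imwrite('pics/crop6.png',cv2.resize(b,None,fx=8,fy=8,interpolation=cv2.INTER_CUBIC))
d=np.load('w4.npz');p={'intrinsics':d['K']};V=d['V']
hsv=cv2.cvtColor(g,cv2.COLOR_BGR2HSV);
sub=np.zeros(g.shape[:2],np.uint8);sub[115:170,238:290]=1
gray=cv2.cvtColor(g,cv2.COLOR_BGR2GRAY)
dark=((gray<90)&(sub>0)).astype(np.uint8)
ys,xs=np.nonzero(dark);print(len(xs),xs.mean(),ys.mean(),xs.min(),xs.max(),ys.min(),ys.max());print(cv2.minAreaRect(np.c_[xs,ys].astype(np.float32)))
ye=((hsv[...,1]>100)&(sub>0)).astype(np.uint8);ys2,xs2=np.nonzero(ye);h=cv2.convexHull(np.c_[xs2,ys2].astype(np.float32));e=cv2.fitEllipse(h);print('plug',e)
c=(xs.mean(),ys.mean());print(ray_z(p,c,112,V),ray_z(p,e[0],112,V))
# keyway axis
u,sg,vt=np.linalg.svd(np.c_[xs,ys]-np.array(c),full_matrices=False);v=vt[0]
a=ray_z(p,np.array(c)+8*v,112,V)-ray_z(p,np.array(c)-8*v,112,V);print('keyway dir deg from y',np.degrees(np.arctan2(-a[0],a[1]))%180,)
E
```

```text
180 262.6 141.7 259 267 131 152
((263.0, 141.5), (21.0, 8.0), 90.0)
plug ((262.76470947265625, 141.16128540039062), (39.56602096557617, 40.00040817260742), 10.270615577697754)
[ 412.32  -298.464  112.   ] [ 412.402 -298.066  112.   ]
keyway dir deg from y 6.857089361313967
```

View pics/crop5.png

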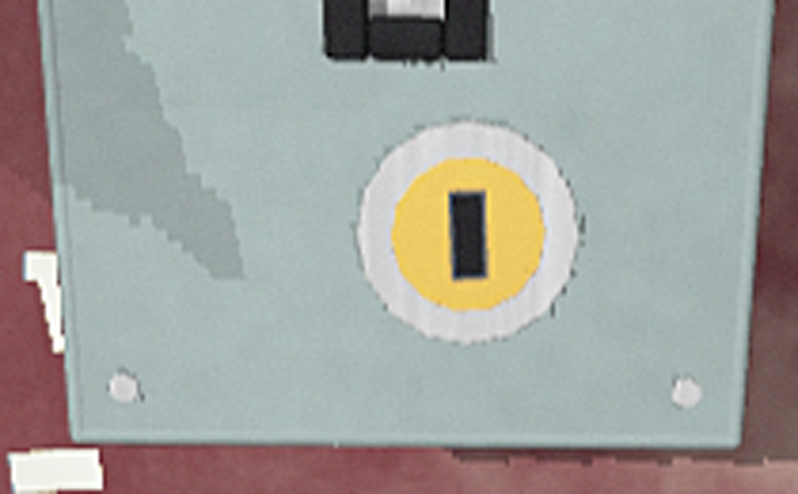

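View pics/crop6.png

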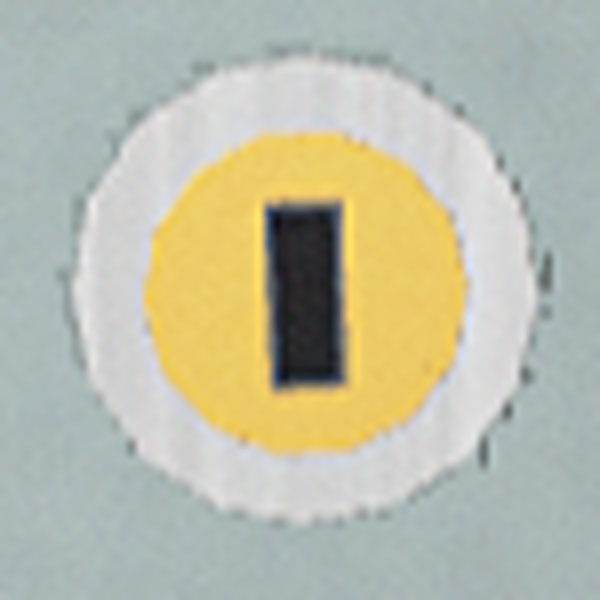

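```bash
python3 - <<'E'
from h import *
g=cv2.imread('pics/w4.png'); b=g[200:300,208:308]
cv2.imwrite('pics/crop7.png',cv2.resize(b,None,fx=6,fy=6,interpolation=cv2.INTER_CUBIC))
p=capture('wrist')
f=lambda uv:((np.array(uv)-[208,200])*6).round(0)
for dy in (0,.5,1):
  print(dy,'coll top edge +y',f(projt(p,[4.5,11.5+dy,0])),f(projt(p,[8.5,11.5+dy,0])),'+z',f(projt(p,[4.5,dy,11.5])),f(projt(p,[4.5,dy,-11.5])))
  print('tip corners',[f(projt(p,[37.5,dy+a,b])) for a in(7,) for b in (-2,2)])
d=np.load('w4.npz');V=d['V']
a=ray_z(p,(140+73/3.8,80+440/3.8),110,V);b=ray_z(p,(140+740/3.8,80+444/3.8),110,V);v=b-a;print(a,b,np.linalg.norm(v),np.degrees(np.arctan2(v[1],v[0])))
a=ray_z(p,(140+124/3.8,80+388/3.8),110,V);b=ray_z(p,(140+686/3.8,80+392/3.8),110,V);v=b-a;print(a,b,np.degrees(np.arctan2(v[1],v[0])))
E
```

```text
0 coll top edge +y [298. 159.] [298. 141.] +z [443. 295.] [153. 295.]
tip corners [array([277.,  75.]), array([319.,  75.])]
0.5 coll top edge +y [298. 153.] [298. 135.] +z [443. 289.] [153. 289.]
tip corners [array([277.,  70.]), array([319.,  70.])]
1 coll top edge +y [298. 147.] [298. 129.] +z [443. 283.] [152. 283.]
tip corners [array([277.,  65.]), array([319.,  65.])]
[ 337.434 -346.935  110.   ] [ 471.378 -335.561  110.   ] 134.42590288001404 4.853725857372221
[ 347.438 -335.192  110.   ] [ 459.01  -325.845  110.   ] 4.788789059286972
```

View pics/crop7.png

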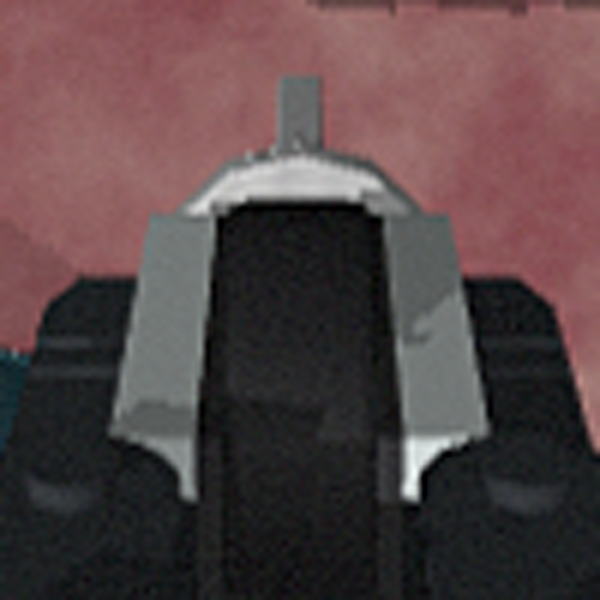

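```bash
python3 - <<'E'
from h import *
plan([412.2,-298.3,162],6.9)
E
```

```text
t 8.25 tcp [ 412.628 -336.847  215.666] zang 5.28 tilt [ 0. -0. -1.] | shift [5.365 3.845 0.311] yaw -0.323 rows>= 1.321520517474285
```

Request:
send_rows(rows="0 0 2 0.15 -0.3; 0 1 3.8 0.25 -0.3; 0 2.5 3.85 0.3 -0.3; 0 4 3.85 0.3 -0.3; 0 5 3.85 0.3 -0.3; 0 5.3 3.85 0.3 -0.3; 0 5.3 3.85 0.3 -0.3; 0 5.3 3.85 0.3 -0.3")

```text
time_s: 9.05
eef_pos: [412.1, -299.0, 162.9]
ee_rot: [0.706, -0.042, 0.706, 0.041]
force: [-0.4, 0.6, 0.6]
grip_width: 0.106
```

```bash
python3 - <<'E'
from h import *
s=ctrl.sense();print(s['eef_pos'],s['force'],s['joints'])
p=capture('wrist');save(p,'w5');V=view(p,s)
s2=ctrl.sense();print(s2['eef_pos'])
np.savez('w5.npz',px=p['pixels'],K=p['intrinsics'],V=V)
g=cv2.imread('pics/w5.png'); b=g[150:270,190:330]
cv2.imwrite('pics/crop8.png',cv2.resize(b,None,fx=5,fy=5,interpolation=cv2.INTER_CUBIC))
q=capture('side');save(q,'s5')
b=cv2.imread('pics/s5.png')[200:300,320:420]
cv2.imwrite('pics/crop9.png',cv2.resize(b,None,fx=6,fy=6,interpolation=cv2.INTER_CUBIC))
plan([412.2,-298.3,162],6.9)
E
```

```text
[ 412.112 -299.049  162.921] [-0.436  0.616  0.554] [-0.858  0.343  1.644  0.     1.153 -0.976]
[ 412.12  -299.043  162.917]
t 9.15 tcp [ 412.067 -299.021  162.869] zang 6.73 tilt [ 0.001 -0.001 -1.   ] | shift [0.087 0.07  0.022] yaw -0.034 rows>= 0.022738773757674573
```

View pics/crop8.png

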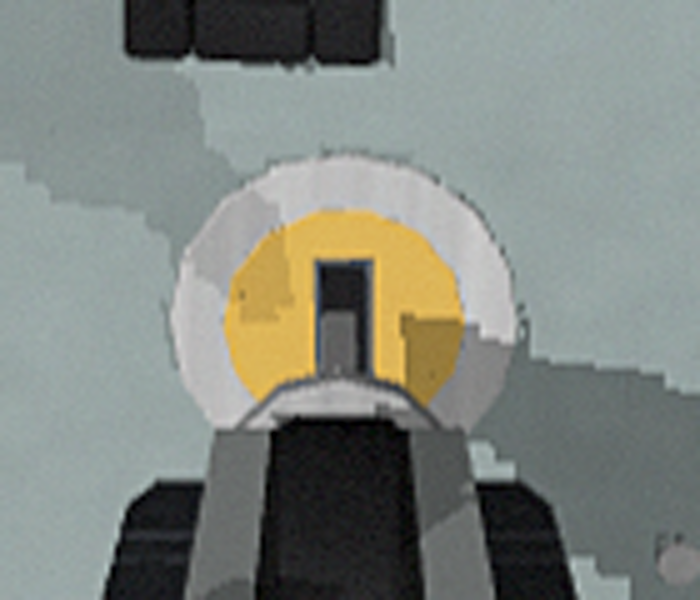

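View pics/crop9.png

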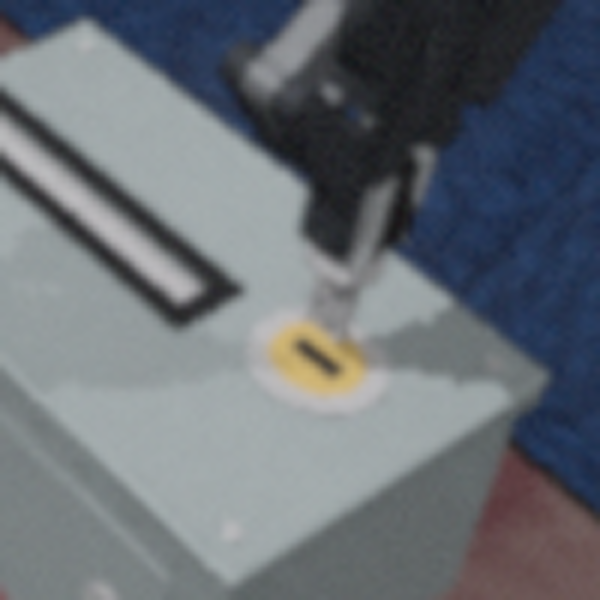

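```bash
python3 - <<'E'
from h import *
d=np.load('w5.npz');p={'intrinsics':d['K']};V=d['V']
k=ray_z(p,(190+345/5,150+260/5),112,V);print('keyway top edge',k)
t=ray_z(p,(190+339.5/5,150+311/5),162.9-37.5,V);print('tip edge',t)
g=cv2.imread('pics/w5.png')
hsv=cv2.cvtColor(g,cv2.COLOR_BGR2HSV);m=(hsv[...,1]>100)&(hsv[...,2]>110);m[:180]=0;m[245:]=0;m[:,:225]=0;m[:,290:]=0
ys,xs=np.nonzero(m);h=cv2.convexHull(np.c_[xs,ys].astype(np.float32)).reshape(-1,2)
h=h[h[:,1]<222]
W=np.array([ray_z(p,q,112,V)[:2] for q in h])
A=np.c_[2*W,np.ones(len(W))];b=(W**2).sum(1);c=np.linalg.lstsq(A,b,rcond=None)[0];print('plug centre',c[:2],np.sqrt(c[2]+c[0]**2+c[1]**2))
plan([412.5,-298.3,150],6.9)
E
```

```text
keyway top edge [ 411.876 -290.055  112.   ]
tip edge [ 411.421 -291.961  125.4  ]
plug centre [ 412.459 -297.968] 14.394040606037478
t 9.15 tcp [ 412.067 -299.021  162.869] zang 6.73 tilt [ 0.001 -0.001 -1.   ] | shift [1.287 0.068 0.051] yaw -0.034 rows>= 0.2579260650600492
```

Request:
send_rows(rows="0 0.2 0.07 0.05 0; 0 0.5 0.07 0.05 0; 0 0.8 0.07 0.05 0; 0 1.1 0.07 0.05 0; 0 1.3 0.07 0.05 0; 0 1.5 0.07 0.05 0; 0 1.5 0.07 0.05 0")

```text
time_s: 9.85
eef_pos: [412.2, -298.0, 147.0]
ee_rot: [0.706, -0.041, 0.706, 0.042]
force: [-0.2, -0.1, -0.4]
grip_width: 0.104
```

```bash
cat >> h.py <<'E'
def st():
    s=ctrl.sense();M=rot(s['ee_rot']).as_matrix()
    print('t %.2f'%s['time_s'],'tcp',s['eef_pos'],'zang %.2f'%np.degrees(np.arctan2(M[1,2],M[0,2])),'tilt',M[:,0],'F',s['force'],'T',s['wrist_torque'],'w %.3f'%s['grip_width'],'j6 %.2f'%s['joints'][5])
E
python3 -c "
from h import *
st()"
```

```text
t 9.85 tcp [ 412.227 -297.954  147.019] zang 6.73 tilt [-0.  0. -1.] F [-0.248 -0.128 -0.384] T [-0.004 -0.048  0.001] w 0.104 j6 -0.97
```

Request:
send_rows(rows="0 0.2 0 0 0; 0 0.4 0 0 0; 0 0.5 0 0 0; 0 0.6 0 0 0; 0 0.6 0 0 0")

```text
time_s: 10.35
eef_pos: [412.3, -298.0, 141.2]
ee_rot: [0.706, -0.041, 0.706, 0.042]
force: [-0.6, -0.1, -0.4]
grip_width: 0.109
```

```bash
python3 -c "
from h import *
st()"
```

```text
t 10.35 tcp [ 412.273 -298.015  141.195] zang 6.73 tilt [-0.  0. -1.] F [-0.557 -0.052 -0.371] T [-0.006 -0.009  0.016] w 0.109 j6 -0.97
```

Request:
send_rows(rows="0 0.1 0 0 0; 0 0.2 0 0 0; 0 0.2 0 0 0")

```text
time_s: 10.65
eef_pos: [412.4, -298.2, 139.7]
ee_rot: [0.706, -0.042, 0.706, 0.041]
force: [-1.5, 1.3, 4.2]
grip_width: 0.109
```

```bash
python3 -c "
from h import *
st()"
```

```text
t 10.65 tcp [ 412.442 -298.177  139.719] zang 6.74 tilt [ 0.    -0.001 -1.   ] F [-1.486  1.305  4.2  ] T [0.156 0.115 0.049] w 0.109 j6 -0.97
```

Request:
send_rows(rows="0 0 0 0 -1; 0 0.02 0 0 -2; 0 0.03 0 0 -3; 0 0.03 0 0 -3.5; 0 0.03 0 0 -4; 0 0.03 0 0 -4.4; 0 0.03 0 0 -4.8")

```text
time_s: 11.35
eef_pos: [412.5, -298.1, 139.0]
ee_rot: [0.682, -0.188, 0.681, 0.188]
force: [0.9, 0.6, 0.4]
grip_width: 0.108
```

```bash
python3 -c "
from h import *
st()"
```

```text
t 11.35 tcp [ 412.547 -298.081  139.031] zang 30.81 tilt [ 0.001 -0.    -1.   ] F [0.875 0.551 0.411] T [-0.014 -0.221  0.037] w 0.108 j6 -1.39
```

Request:
send_rows(rows="0 0.05 0 0 0; 0 0.1 0 0 0; 0 0.1 0 0 0")

```text
time_s: 11.65
eef_pos: [412.3, -298.0, 137.9]
ee_rot: [0.682, -0.187, 0.682, 0.187]
force: [2.1, 0.3, -0.1]
grip_width: 0.107
```

```bash
python3 -c "
from h import *
st()"
```

```text
t 11.65 tcp [ 412.336 -298.012  137.897] zang 30.69 tilt [ 0.  0. -1.] F [ 2.085  0.313 -0.131] T [ 0.056 -0.228  0.034] w 0.107 j6 -1.39
```

Request:
send_rows(rows="0 0.1 0 0 0; 0 0.2 0 0 0; 0 0.3 0 0 0; 0 0.37 0 0 0; 0 0.37 0 0 0")

```text
time_s: 12.15
eef_pos: [412.3, -298.0, 134.4]
ee_rot: [0.682, -0.187, 0.682, 0.187]
force: [1.0, 0.7, 2.4]
grip_width: 0.105
```

```bash
python3 -c "
from h import *
st()"
```

```text
t 12.15 tcp [ 412.348 -298.026  134.392] zang 30.73 tilt [ 0. -0. -1.] F [1.026 0.738 2.398] T [ 0.178 -0.215  0.002] w 0.105 j6 -1.39
```

Request:
send_rows(rows="0 0.01 0 0 1; 0 0.02 0 0 2.2; 0 0.03 0 0 3.6; 0 0.03 0 0 5; 0 0.03 0 0 6.4; 0 0.03 0 0 7.8; 0 0.03 0 0 8.8; 0 0.03 0 0 9.4; 0 0.03 0 0 9.8; 0 0.03 0 0 10.2")

```text
time_s: 13.15
eef_pos: [412.3, -298.1, 134.1]
ee_rot: [0.696, 0.125, 0.696, -0.125]
force: [1.0, 1.0, 2.9]
grip_width: 0.106
```

```bash
python3 -c "
from h import *
st()"
```

```text
t 13.15 tcp [ 412.312 -298.091  134.124] zang -20.35 tilt [ 0. -0. -1.] F [0.966 0.985 2.932] T [ 0.099 -0.1    0.01 ] w 0.106 j6 -0.50
```

Request:
send_rows(rows="0 0.02 0 0 0.4; 0 0.02 0 0 0.8; 0 0.02 0 0 1.2; 0 0.02 0 0 1.2")

```text
time_s: 13.55
eef_pos: [412.3, -298.1, 133.9]
ee_rot: [0.689, 0.161, 0.689, -0.161]
force: [-0.0, 0.5, 0.9]
grip_width: 0.105
```

```bash
python3 -c "
from h import *
st()"
```

```text
t 13.55 tcp [ 412.285 -298.112  133.871] zang -26.28 tilt [-0. -0. -1.] F [-0.033  0.483  0.933] T [-0.015 -0.072  0.017] w 0.105 j6 -0.40
```

Force dropped; test with a gentle push.

Request:
send_rows(rows="0 0.04 0 0 0; 0 0.08 0 0 0; 0 0.08 0 0 0")

```text
time_s: 13.85
eef_pos: [412.3, -298.1, 132.9]
ee_rot: [0.689, 0.16, 0.689, -0.161]
force: [0.6, -0.4, 1.2]
grip_width: 0.104
```

```bash
python3 -c "
from h import *
st()"
```

```text
t 13.85 tcp [ 412.278 -298.13   132.927] zang -26.24 tilt [-0. -0. -1.] F [ 0.579 -0.41   1.234] T [-0.148 -0.033 -0.012] w 0.104 j6 -0.40
```

Request:
send_rows(rows="0 0.1 0 0 0; 0 0.2 0 0 0; 0 0.3 0 0 0; 0 0.4 0 0 0; 0 0.4 0 0 0")

```text
time_s: 14.35
eef_pos: [412.3, -298.0, 128.9]
ee_rot: [0.689, 0.161, 0.689, -0.161]
force: [0.5, -0.8, -0.2]
grip_width: 0.107
```

```bash
python3 -c "
from h import *
st()"
```

```text
t 14.35 tcp [ 412.311 -298.026  128.893] zang -26.27 tilt [-0.  0. -1.] F [ 0.531 -0.848 -0.218] T [-0.07  -0.126 -0.009] w 0.107 j6 -0.40
```

Now at the cam; swing back (anticlockwise) to the box's line (~4.8°) under light push.

Request:
send_rows(rows="0 0.03 0 0 -0.7; 0 0.05 0 0 -1.9; 0 0.05 0 0 -3.2; 0 0.05 0 0 -4.4; 0 0.05 0 0 -5.2; 0 0.05 0 0 -5.8; 0 0.05 0 0 -6.2; 0 0.05 0 0 -6.2")

```text
time_s: 15.15
eef_pos: [412.5, -298.1, 128.6]
ee_rot: [0.707, -0.029, 0.706, 0.029]
force: [1.4, 0.0, 2.5]
grip_width: 0.108
```

```bash
python3 -c "
from h import *
st()"
```

```text
t 15.15 tcp [ 412.54  -298.062  128.584] zang 4.74 tilt [ 0.001 -0.    -1.   ] F [1.351 0.002 2.47 ] T [ 0.032 -0.41  -0.036] w 0.108 j6 -0.94
```

Request:
send_rows(rows="0 0.05 0 0 0; 0 0.1 0 0 0; 0 0.1 0 0 0")

```text
time_s: 15.45
eef_pos: [412.5, -298.1, 127.5]
ee_rot: [0.707, -0.029, 0.706, 0.029]
force: [2.0, -0.6, 2.5]
grip_width: 0.105
```

```bash
python3 -c "
from h import *
st()"
```

```text
t 15.45 tcp [ 412.504 -298.13   127.531] zang 4.71 tilt [ 0.001 -0.    -1.   ] F [ 1.984 -0.622  2.515] T [-0.113 -0.597 -0.041] w 0.105 j6 -0.94
```

Request:
send_rows(rows="0 0.1 0 0.02 0; 0 0.2 0 0.02 0; 0 0.3 0 0.02 0; 0 0.4 0 0.02 0; 0 0.5 0 0.02 0; 0 0.5 0 0.02 0")

```text
time_s: 16.05
eef_pos: [412.5, -298.0, 122.3]
ee_rot: [0.707, -0.029, 0.706, 0.029]
force: [3.1, -0.7, 0.3]
grip_width: 0.104
```

```bash
python3 -c "
from h import *
st()"
```

```text
t 16.05 tcp [ 412.53  -298.012  122.313] zang 4.73 tilt [ 0.  0. -1.] F [ 3.065 -0.736  0.271] T [-0.124 -0.553 -0.018] w 0.104 j6 -0.94
```

Request:
send_rows(rows="0 0.1 0 0.02 0; 0 0.15 0 0.02 0; 0 0.2 0 0.02 0; 0 0.24 0 0.02 0; 0 0.24 0 0.02 0; 0 0.24 0 0.02 0")

```text
time_s: 16.65
eef_pos: [412.6, -298.0, 120.4]
ee_rot: [0.706, -0.029, 0.707, 0.029]
force: [-0.1, 0.9, 5.4]
grip_width: 0.107
```

```bash
python3 - <<'E'
from h import *
st()
p=capture('wrist');save(p,'w6')
b=cv2.imread('pics/w6.png')[150:270,190:330]
q=capture('side');save(q,'s6')
a=cv2.imread('pics/s6.png')[200:300,320:420]
cv2.imwrite('pics/crop10.png',np.hstack([cv2.resize(b,(560,480),interpolation=cv2.INTER_CUBIC)[:,120:440],cv2.resize(a,(480,480),interpolation=cv2.INTER_CUBIC)]))
E
```

```text
t 16.65 tcp [ 412.625 -297.999  120.431] zang 4.74 tilt [-0. -0. -1.] F [-0.108  0.875  5.383] T [ 0.102 -0.046 -0.066] w 0.107 j6 -0.94
```

View pics/crop10.png

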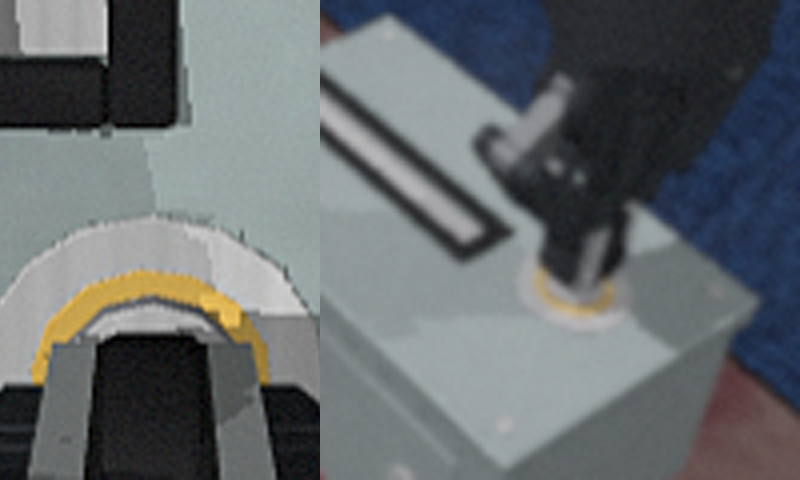

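Request:
send_rows(rows="0 0 0 0 0.6; 0 0 0 0 1.6; 0 0 0 0 2.8; 0 0 0 0 4; 0 0 0 0 5.2; 0 0 0 0 6.4; 0 0 0 0 7.6; 0 0 0 0 8.8; 0 0 0 0 10; 0 0 0 0 11; 0 0 0 0 12; 0 0 0 0 12", grip_force=90)

```text
time_s: 17.95
eef_pos: [412.5, -297.9, 120.4]
ee_rot: [0.626, 0.328, 0.626, -0.329]
force: [-0.2, 0.3, 6.5]
grip_width: 0.1
```

```bash
python3 -c "
from h import *
st()"
```

```text
t 17.95 tcp [ 412.47  -297.922  120.448] zang -55.38 tilt [-0.001  0.    -1.   ] F [-0.227  0.312  6.486] T [0.223 0.21  0.176] w 0.100 j6 0.11
```

Request:
send_rows(rows="0 0 0 0 0.8; 0 0 0 0 1.8; 0 0 0 0 2.8; 0 0 0 0 3.8; 0 0 0 0 4.6; 0 0 0 0 5.2; 0 0 0 0 5.7; 0 0 0 0 5.9; 0 0 0 0 5.9; 0 0 0 0 5.9")

```text
time_s: 18.95
eef_pos: [412.4, -297.9, 120.5]
ee_rot: [0.522, 0.476, 0.523, -0.477]
force: [-1.9, 1.2, 7.5]
grip_width: 0.101
```

```bash
python3 - <<'E'
from h import *
st()
s=ctrl.sense();p=capture('wrist');save(p,'w7')
q=capture('side');save(q,'s7')
a=cv2.imread('pics/s7.png')[200:300,300:420]
cv2.imwrite('pics/crop11.png',cv2.resize(a,(720,600),interpolation=cv2.INTER_CUBIC))
for t in ['round_key','key_head']:
    print(t,[(np.round(d['location'],1).tolist(),round(d['confidence'],2)) for d in nets.spot_point(q,t)[:2]])
st()
E
```

```text
t 18.95 tcp [ 412.439 -297.886  120.45 ] zang -84.73 tilt [-0.001  0.    -1.   ] F [-1.901  1.171  7.526] T [0.336 0.213 0.124] w 0.101 j6 0.62
round_key [([417.4, -303.0, 110.0], 0.59)]
key_head [([416.8, -297.6, 140.6], 0.69)]
t 19.15 tcp [ 412.413 -297.88   120.448] zang -84.73 tilt [-0.001  0.    -1.   ] F [-1.827  1.422  6.855] T [0.295 0.122 0.159] w 0.105 j6 0.62
```

View pics/crop11.png

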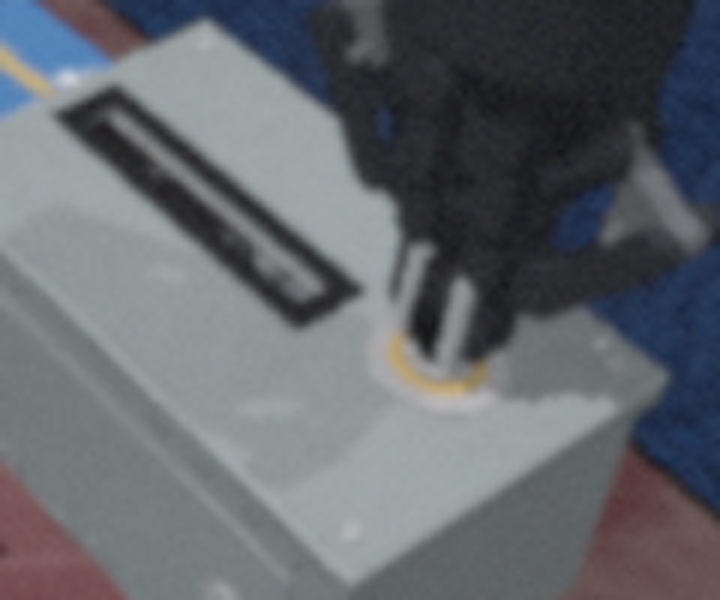

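View pics/w7.png

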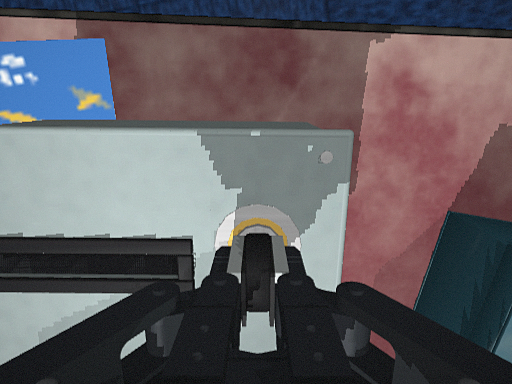

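```bash
python3 - <<'E'
from h import *
a=cv2.imread('pics/w7.png')[220:310,0:210]
cv2.imwrite('pics/crop12.png',cv2.resize(a,None,fx=3.8,fy=3.8,interpolation=cv2.INTER_CUBIC))
p=capture('top');save(p,'t7');a=cv2.imread('pics/t7.png')[160:220,300:390]
cv2.imwrite('pics/crop13.png',cv2.resize(a,None,fx=8,fy=8,interpolation=cv2.INTER_CUBIC))
a=cv2.imread('pics/top0.png')[160:220,300:390]
cv2.imwrite('pics/crop14.png',cv2.resize(a,None,fx=8,fy=8,interpolation=cv2.INTER_CUBIC))
E
```

```text
(no output)
```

View pics/crop12.png

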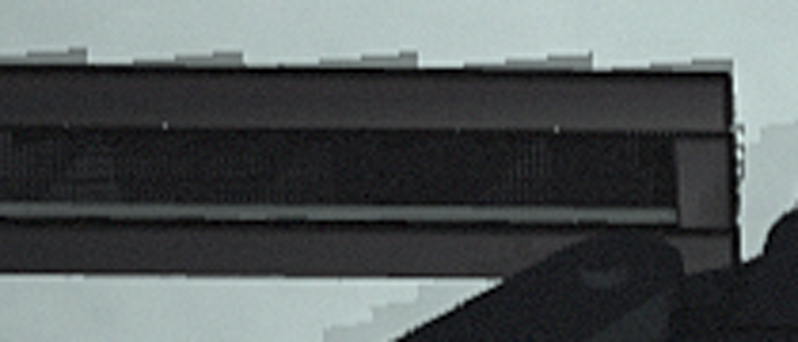

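View pics/crop13.png

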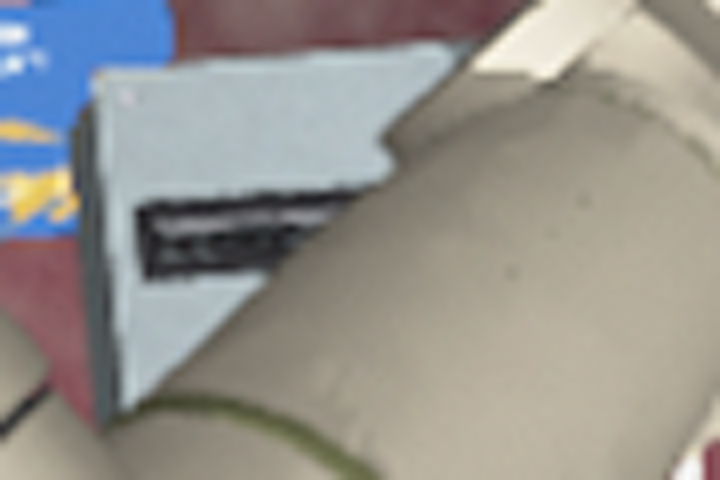

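Request:
send_rows(rows="0 0 0 0 0.1; 0 0 0 0 0.2; 0 0 0 0 0.3; 0 0 0 0 0.3; 0 0 0 0 0.3; 0 0 0 0 0.3")

```text
time_s: 19.8
eef_pos: [412.4, -297.9, 120.5]
ee_rot: [0.516, 0.483, 0.516, -0.483]
force: [-1.8, 1.5, 7.3]
grip_width: 0.101
```

```bash
python3 - <<'E'
from h import *
st()
s=ctrl.sense();p=capture('wrist');save(p,'w8')
np.savez('w8.npz',K=p['intrinsics'],V=view(p,s))
b=cv2.imread('pics/w8.png')[195:345,195:325]
cv2.imwrite('pics/crop15.png',cv2.resize(b,None,fx=4,fy=4,interpolation=cv2.INTER_CUBIC))
# slot rows in w7/w8 at col 90: intensity profile -> mm along world x at z=113
g=cv2.cvtColor(cv2.imread('pics/w8.png'),cv2.COLOR_BGR2GRAY)
V=view(p,s)
for r in range(232,300,2): print(r,g[r,95:105].mean().round(0),ray_z(p,(100,r),110,V)[:2])
st()
E
```

```text
t 19.80 tcp [ 412.43  -297.893  120.456] zang -86.23 tilt [-0.001  0.    -1.   ] F [-1.825  1.523  7.264] T [0.227 0.208 0.194] w 0.101 j6 0.65
232 186.0 [ 414.202 -221.501]
234 187.0 [ 413.146 -221.435]
236 188.0 [ 412.086 -221.368]
238 153.0 [ 411.022 -221.301]
240 129.0 [ 409.955 -221.234]
242 3.0 [ 408.883 -221.166]
244 33.0 [ 407.808 -221.099]
246 47.0 [ 406.73  -221.031]
248 46.0 [ 405.647 -220.963]
250 46.0 [ 404.56  -220.894]
252 49.0 [ 403.47  -220.826]
254 53.0 [ 402.375 -220.757]
256 51.0 [ 401.277 -220.688]
258 96.0 [ 400.174 -220.618]
260 115.0 [ 399.068 -220.549]
262 117.0 [ 397.957 -220.479]
264 123.0 [ 396.843 -220.409]
266 121.0 [ 395.724 -220.338]
268 121.0 [ 394.602 -220.268]
270 121.0 [ 393.475 -220.197]
272 122.0 [ 392.344 -220.125]
274 122.0 [ 391.209 -220.054]
276 124.0 [ 390.07  -219.982]
278 87.0 [ 388.927 -219.91 ]
280 80.0 [ 387.78  -219.838]
282 10.0 [ 386.628 -219.766]
284 29.0 [ 385.472 -219.693]
286 51.0 [ 384.311 -219.62 ]
288 49.0 [ 383.147 -219.547]
290 48.0 [ 381.978 -219.473]
292 51.0 [ 380.805 -219.399]
294 50.0 [ 379.627 -219.325]
296 78.0 [ 378.445 -219.251]
298 198.0 [ 377.258 -219.176]
t 19.85 tcp [ 412.429 -297.863  120.444] zang -86.23 tilt [-0.001  0.    -1.   ] F [-0.997  1.487  7.343] T [0.283 0.226 0.155] w 0.103 j6 0.65
```

View pics/crop15.png

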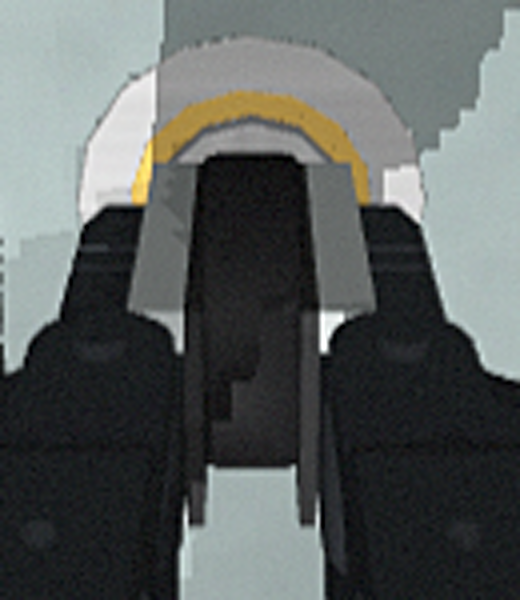

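View pics/w8.png

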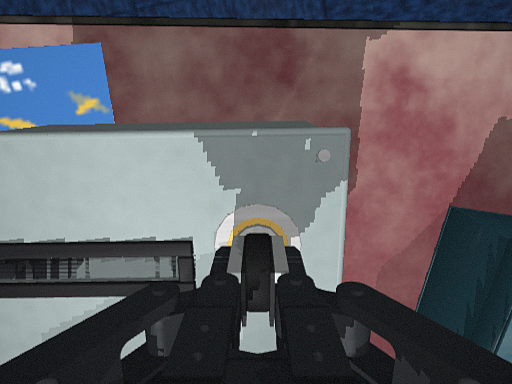

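```bash
python3 - <<'E'
from h import *
st()
q=capture('side');save(q,'s8')
a=cv2.imread('pics/s8.png')[200:300,300:420]
cv2.imwrite('pics/crop16.png',cv2.resize(a,(720,600),interpolation=cv2.INTER_CUBIC))
E
```

```text
t 19.85 tcp [ 412.429 -297.863  120.444] zang -86.23 tilt [-0.001  0.    -1.   ] F [-0.997  1.487  7.343] T [0.283 0.226 0.155] w 0.103 j6 0.65
```

View pics/crop16.png

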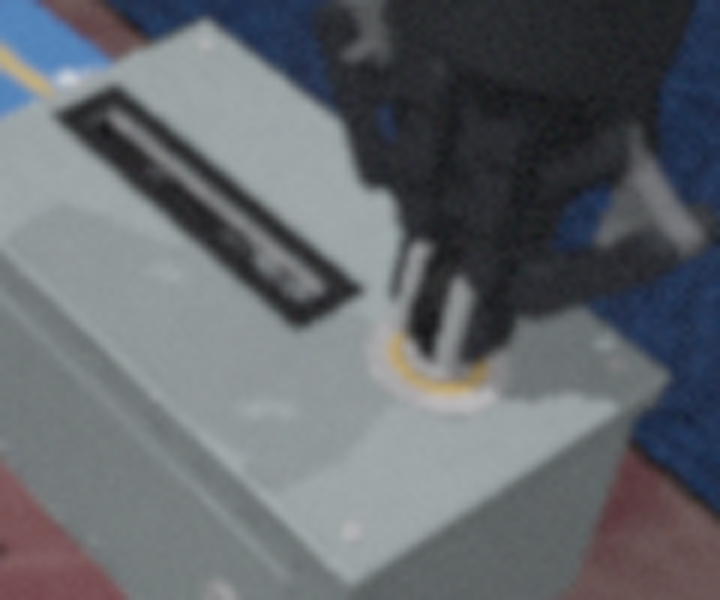

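```bash
python3 - <<'E'
from h import *
a=cv2.imread('pics/w8.png')[225:310,0:210]
b=cv2.imread('pics/w4.png')[0:110,200:300]
cv2.imwrite('pics/crop17.png',np.vstack([cv2.resize(a,None,fx=3.8,fy=3.8,interpolation=cv2.INTER_CUBIC)]))
cv2.imwrite('pics/crop18.png',np.hstack([cv2.resize(x[n:n+100,m:m+110],None,fx=3.6,fy=3.6,interpolation=cv2.INTER_CUBIC) for x,n,m in [(cv2.imread('pics/w4.png'),0,195),(cv2.imread('pics/w6.png'),90,150)]]))
E
```

```text
(no output)
```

View pics/crop17.png

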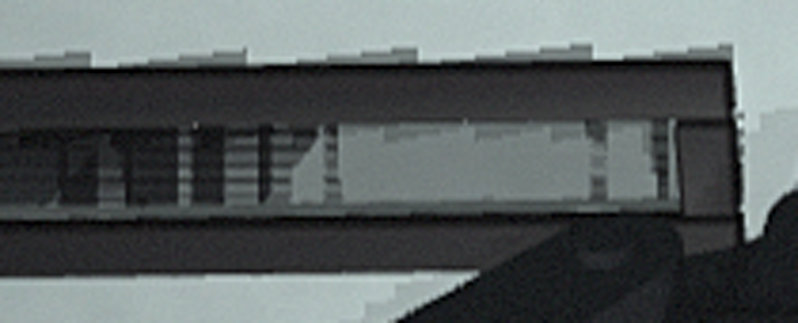

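View pics/crop18.png

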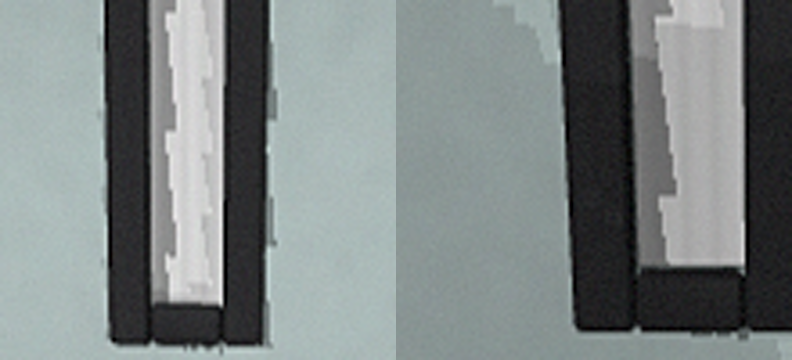

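```bash
python3 - <<'E'
from h import *
b=cv2.imread('pics/w6.png')[0:384,100:400]
cv2.imwrite('pics/w6b.png',cv2.resize(b,None,fx=1.5,fy=1.5))
E
```

```text
(no output)
```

View pics/w6b.png

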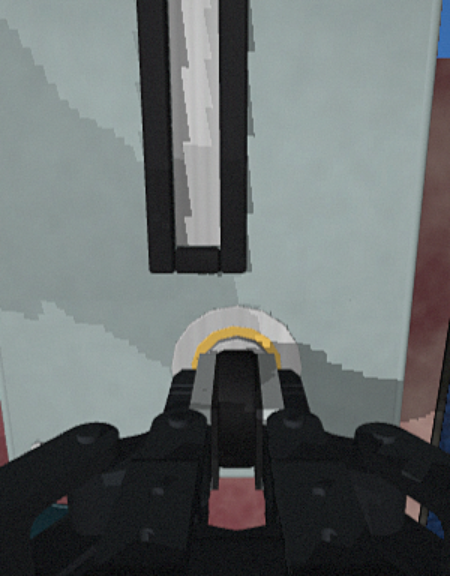

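```bash
python3 - <<'E'
from h import *
for f,(r0,r1,c0,c1) in {'w8':(262,275,100,150),'w7':(255,270,100,150),'w4':(20,60,245,252),'w6':(120,140,220,228)}.items():
    print(f,cv2.imread(f'pics/{f}.png')[r0:r1,c0:c1].reshape(-1,3).mean(0))
w=cv2.imread('pics/w8.png'); print('lid',w[160:200,60:150].reshape(-1,3).mean(0))
s=cv2.imread('pics/s8.png').astype(int)
# profile across slot in side view
for k in range(0,26): 
    x=330+ (k-13)*0.6; y=233-(k-13)*0.7
    print(k,round(x,1),round(y,1),s[int(round(y)),int(round(x))],cv2.imread('pics/s6.png')[int(round(y)),int(round(x))])
E
```

```text
w8 [125.654 126.597 116.798]
w7 [28.693 26.868 26.347]
w4 [208.45  208.604 208.296]
w6 [124.094 124.019 124.075]
lid [188.324 189.778 174.909]
0 322.2 242.1 [153 152 144] [167 166 157]
1 322.8 241.4 [154 153 145] [168 165 157]
2 323.4 240.7 [154 153 145] [168 165 157]
3 324.0 240.0 [154 152 144] [170 168 159]
4 324.6 239.3 [161 160 152] [168 166 157]
5 325.2 238.6 [161 160 152] [168 166 157]
6 325.8 237.9 [167 165 158] [166 165 157]
7 326.4 237.2 [164 163 154] [165 164 156]
8 327.0 236.5 [136 134 129] [136 133 127]
9 327.6 235.8 [101 100  94] [102 100  94]
10 328.2 235.1 [70 67 65] [68 66 63]
11 328.8 234.4 [44 41 39] [65 63 63]
12 329.4 233.7 [44 41 39] [65 63 63]
13 330.0 233.0 [45 41 43] [152 151 151]
14 330.6 232.3 [58 53 57] [182 180 181]
15 331.2 231.6 [58 53 57] [182 180 181]
16 331.8 230.9 [121 119 120] [171 169 169]
17 332.4 230.2 [128 126 125] [151 149 148]
18 333.0 229.5 [113 112 109] [125 122 121]
19 333.6 228.8 [59 58 56] [60 59 57]
20 334.2 228.1 [50 44 45] [49 47 46]
21 334.8 227.4 [101  99  94] [101 100  94]
22 335.4 226.7 [101  99  94] [101 100  94]
23 336.0 226.0 [158 156 149] [159 158 149]
24 336.6 225.3 [167 166 157] [167 166 158]
25 337.2 224.6 [167 166 157] [167 166 158]
```

```bash
python3 - <<'E'
from h import *
st();print(workorder.finish_job());st()
E
```

```text
t 19.90 tcp [ 412.415 -297.886  120.448] zang -86.23 tilt [-0.001  0.    -1.   ] F [-0.154  0.939  7.734] T [0.281 0.156 0.218] w 0.099 j6 0.65
the job is handed in; nothing more can be done
None
the job is handed in; nothing more can be done
```

I took the round-headed key out of the block and worked it into the brass lock, then turned it clockwise and handed in at 19.9 s. The arm is still gripping the key and holding it turned. I can't see the verdict.

- **Inserting:** The key dropped through the two discs at about 26° anticlockwise and 31° clockwise of the box's line, and through the cam in line. The force along the key at the readings I took stayed below 8 N, far under the 45 N limit.
- **Home:** The tool height read 120.4 mm against a predicted 120.5 mm for a fully home key, and the collar sat on the plug with about 5 N on it.
- **Turned:** The key stands about 91° clockwise of the box's line. Allowing for the play, I estimate the cam at about 1.48 rad. I had no direct reading of the cam or shutter joint. The wrist torque fluctuated between 0.12 and 0.22 N m, in line with the return spring.
- **Grip:** The grip is set to 90 N with the fingers closed on the head, the tool is upright, and there is about 7 N of downward push.
- **Shutter:** In the wrist view the neutral-grey shutter is gone from the slot and the box-coloured inside shows. The side view still shows a thin, nearly neutral strip along the far edge. I took this to be the retracted shutter's edge or the slot wall, but did not confirm it.

I did not touch the other two keys, the stapler or the label roll, though I took no separate picture at the end to check them.

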